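Slide the top phone off the stack onto the test stand

TASK

Three identical phones lie stacked on the bench beside a low test stand. Slide the top phone sideways off the stack, without lifting or tipping it, until it lies flat and wholly on the stand's grey pad, in line with the stand. Leave the two phones beneath stacked where they are.

Things in the scene. Friction and masses are not known exactly. Their poses are not given: they have to be found in the camera images.
- phone_top_centre (a point): top phone of the stack: black screen, white edge, 144 x 69 x 7.5 mm, about 0.12 kg, face up, held by friction only. The point is its centre, half-way up, 19 mm above the bench at the start (underside at 15, top face at 22.5 mm). x along its 144 mm length, y across its 69 mm width, z up.
- phone_middle_centre (a point): the middle phone, same kind and size, loose; the point is its centre, 11 mm above the bench (top face at 15 mm). The three phones lie up to about 5 mm and 3 degrees out of line with one another.
- phone_bottom_centre (a point): the bottom phone, of the same kind and size, lying loose on the bench; the point is its centre, 4 mm above the bench. Room to mind: a lamp arm overhangs the bench to the right, about world x 0.65, y -0.4 m, and shelves overhang it from x 0.75 m on, so bring the arm in on the near side of them.
- stand: fixed aluminium slab with a flat grey plastic pad, 180 mm along x, 100 mm along y, its top 13.5 mm above the bench (1.5 mm below the top phone's underside). Origin: on the bench under the pad's middle. The stack lies on its open +y side, centre about 95 mm off, gap 5 to 17 mm, phone length along x within 5 degrees. A fence at y = -50 mm rises 6 mm above the pad as a stop.

How it is judged:
At the end, for the whole second after the job is handed in: The top phone rests flat on the stand's pad, its centre within 20 mm of the pad's middle along the stand and 17 mm across it, in line within 10 degrees; the other two are still stacked within 12 mm of where they were, within 14 degrees of the stand's direction (x of phone_top_centre in the frame of stand between -0.02 and 0.02 m and y of phone_top_centre in the frame of stand between -0.018 and 0.017 m and z of phone_top_centre in the frame of stand below 0.0195 m and angle between phone_top_centre's own z axis and vertical below 0.05 rad and angle between the x axis of phone_top_centre and the x axis of stand, either way round below 0.18 rad and linear speed of phone_top below 0.01 m/s and distance of each of phone_middle_centre, phone_bottom_centre from where it was at the start of the episode below 0.012 m and angle between the x axis of each of phone_middle_centre, phone_bottom_centre and the x axis of stand, either way round below 0.25 rad); the robot touches nothing.
It fails at once if the top phone is lifted more than 12 mm instead of slid (height (world z) of phone_top_centre above 0.031 m).
It fails at once if the top phone is tipped by more than 15 degrees (angle between phone_top_centre's own z axis and vertical above 0.26 rad).
It fails at once if a phone beneath is shifted by more than 15 mm (distance of any of phone_middle_centre, phone_bottom_centre from where it was at the start of the episode above 0.015 m).
It also fails if it takes over 38 s, if anything falls off the work surface, if the arm or the gripper's body presses on something with over 40 N, if the wrist force passes 120 N, or if a joint passes its speed limit or range.

ROBOT

A 6-joint arm with a two-finger parallel gripper is mounted at the origin on a cart in front of the work surface, level with it; the furniture and walls round the work are solid. World frame = base frame: x ahead of the robot, y to its left, z up, the work surface at z = 0. Lengths are in m, angles in rad, forces in N, time in s.
With the tool pointing down it reaches from about 0.35 to 0.8 m from the base axis. Payload 7.3 kg.
Tool frame: the origin (TCP) lies between the finger pads; the fingertips stand 25 mm ahead of it and the grasp point (between the pads) lies 6 mm ahead of it (r.tip_extent is the distance from the TCP to the fingertips, in m); z points along the fingers, y is the line along which they close (so a half turn about z gives the same grasp; the last joint's range is limited). The gripper opens to 85 mm and grips with 20 to 120 N. Pads are 22 mm wide; open, the fingers measure 114 mm over their backs; the gripper's body (76 mm by 85 mm) begins 54 mm behind the grasp point. The pads swing forward as they close: fully open they stand 13 mm farther back than shut.
Start: joints at [-0.146, 0.342, 1.524, -0, 1.275, -0.146], TCP at [0.525, 0, 0.225] pointing down, gripper open.
Joint ranges: [-2.53, 2.53], [-0.77, 2.02], [0.04, 2.7], [-1, 4.14], [0.28, 2.66], [-3.11, 3.11]. Speed limits (rad/s): [2.57, 2.57, 3.14, 3.14, 3.14, 3.14].

INTERFACE

Orientations are given as a unit quaternion [x, y, z, w].
In Python, from workcell import r, command_gripper, optics gives the robot as it stands. The module is installed in compiled form; this text tells all that it offers. Calls block until the motion is done:
- r.reach(position, orientation): joint-space move of the TCP to a pose.
- r.move_straight(position, orientation=None, speed=0.15, max_force=None): straight line of the TCP; orientation=None keeps the orientation; speed is the mean speed in m/s. With max_force (N) it stops when the force on the tool has changed by that much, and returns True; else False.
- r.movej(angles): joint-space move.
- command_gripper(opening, force=None): finger opening in m; force is the grip in N (None keeps the last); returns when the fingers have stopped.
- r.hold(seconds).
- r.solve_ik(position, orientation): joint angles nearest the present ones, or None.
- r.read_state(): the state.
- optics.get_image(name): name is "scene" or "side" or "wrist"; returns (picture, depth): 384x512x3 uint8, red, green, blue; 384x512 float32, m along the optical axis (not along the pixel's ray), 0 where there is no reading.
- optics.camera_model(name): a dict with "K" (3x3 intrinsics, pixels), "k1" (the pictures are not rectified: a ray, as slopes to the right and down, at radius r is drawn at 1 + k1 r^2 times it, then the intrinsics apply), "R" (3x3) and "t" (3): a world point X has camera coordinates R X + t; the wrist camera has in their place "tool_from_camera" (4x4, takes a point from camera to tool coordinates, whose origin is the TCP and whose axes are the flange's). Camera axes: x right, y down, z forward; pixel columns grow to the right and rows downward; lengths in m; the calibration is good to about 2 mm. A picture is of the moment at which its call begins: read the wrist's pose just before it. camera_model takes no time and is no camera call.
A pose or a line that the arm cannot do raises r.PlanningError and nothing moves.
- r.finish_job(): hands the job in; it is judged then, once.
The state is a dict: "time_s": time; "joint_positions": joint angles; "dq": joint speeds; "tau": joint torques, N m; "eef_pos": TCP position; "eef_rot": TCP orientation; "contact_force": force on the tool from outside, world axes, zero at the start; "torque": the same for the moment, N m; "grip_width": finger opening in m; "grip_force": force on a finger pad.
Only numpy, scipy, OpenCV 4.12 (cv2) and the standard library are available. Lean on these libraries where they do the work, as an engineer would, in place of code of your own. Each camera call takes 0.05 s, during which the arm holds its last target. There are 200 camera calls.

## Working session

There is one attempt and no reset: what is moved stays moved. The work goes in short steps, each a Python script; the robot and the scene stay as the last script left them, time stands still between calls to the robot, and variables do not carry over. Pictures are saved under pics/ and viewed, at most 10 in all, crops included, and the job is handed in when it is done.

```bash
mkdir -p pics
cat > h.py <<'E'
import numpy as np, cv2
from workcell import r, command_gripper, optics
from scipy.spatial.transform import Rotation as Ro
def grab(n):
    s=r.read_state(); p,d=optics.get_image(n); m=optics.camera_model(n)
    if 'R' in m: R=np.array(m['R']).T; t=-R@np.array(m['t'])
    else:
        T=np.array(m['tool_from_camera']); W=np.eye(4); W[:3,:3]=Ro.from_quat(s['eef_rot']).as_matrix(); W[:3,3]=s['eef_pos']; W=W@T; R=W[:3,:3]; t=W[:3,3]
    return p,d,dict(K=np.array(m['K']),k1=m['k1'],R=R,t=t)
def ray(c,uv):
    K=c['K']; xd=np.array([(uv[0]-K[0,2])/K[0,0],(uv[1]-K[1,2])/K[1,1]]); x=xd.copy()
    for _ in range(20): x=xd/(1+c['k1']*(x@x))
    return c['R']@np.array([x[0],x[1],1])
def onz(c,uv,z):
    d=ray(c,uv); return c['t']+d*(z-c['t'][2])/d[2]
def save(n,p): cv2.imwrite('pics/'+n+'.png',p[:,:,::-1])
E
python3 - <<'E'
from h import *
import pickle
s=r.read_state(); print(s['time_s'],s['eef_pos'],s['eef_rot'])
a=[]
for n in ('scene','wrist'):
    p,d,c=grab(n); a.append(p); pickle.dump((p,d,c),open(n+'.pkl','wb')); print(n,c['t'],c['R'][:,2])
    save(n+'0',cv2.resize(p,(800,600)))
E
```

```text
0.0 [5.24601579e-01 9.71631459e-05 2.23833151e-01] [ 7.07096051e-01  7.07117109e-01 -4.53099106e-04 -6.03014695e-04]
scene [-0.02346087 -0.47682032  0.47620479] [ 0.67074795  0.55809411 -0.48849579]
wrist [0.52514215 0.07392501 0.37421105] [-0.00147523 -0.29066098 -0.95682497]
```

View pics/scene0.png

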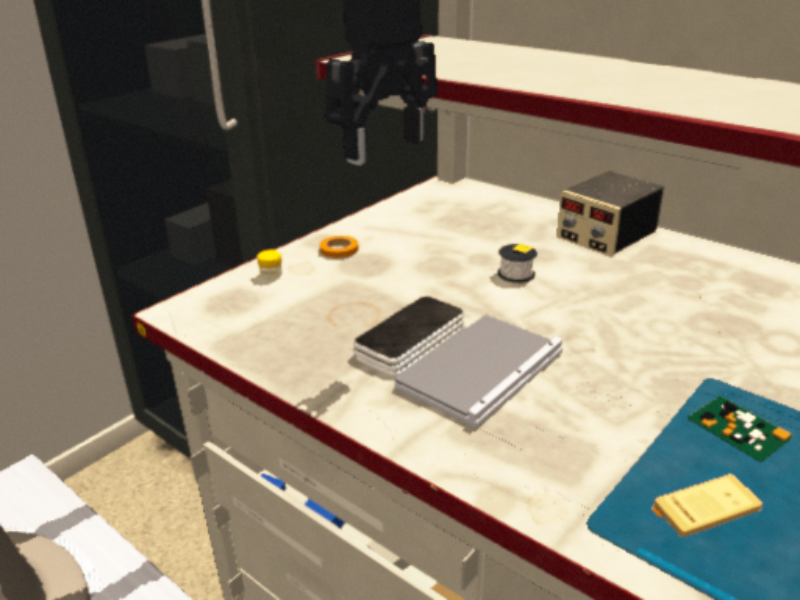

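View pics/wrist0.png

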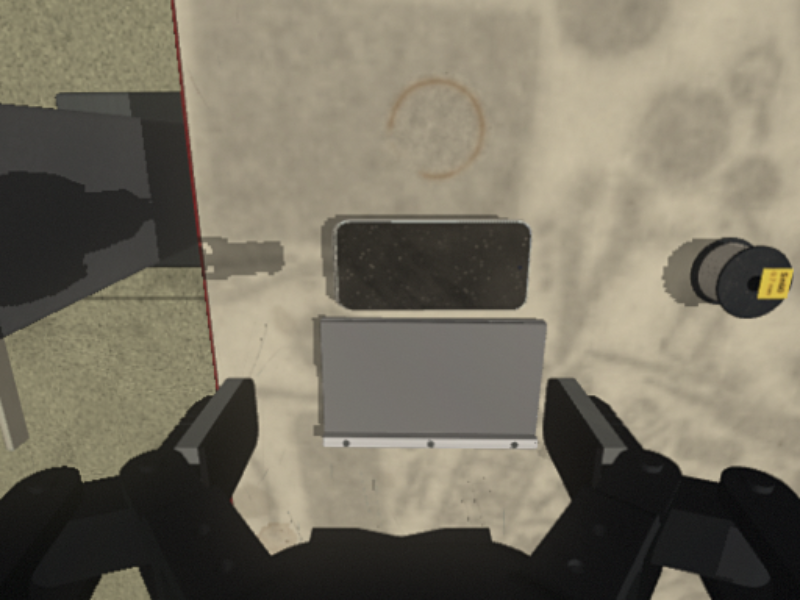

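The scene picture shows the stack on the +y side of the stand. In the wrist picture the phone's corners are about (336,221), (530,221), (527,309), (339,309). The pad's corners are about (320,319), (546,321), (540,436), (323,436). My plan is to push the long edge with both fingertips, set to a fixed opening along the stand's x axis, and to check the tip height on the bench first.

Run:
```python
from h import *
import pickle
p,d,c=pickle.load(open('wrist.pkl','rb'))
P=np.array([onz(c,np.array(u)/1.5625,.0225) for u in [(336,220),(530,220),(527,309),(339,309)]])
S=np.array([onz(c,np.array(u)/1.5625,.0135) for u in [(320,319),(546,321),(540,436),(323,436)]])
for n,Q in (('phone',P),('stand',S)):
    print(n,Q[:,:2].round(4).tolist(),Q.mean(0).round(4),[np.linalg.norm(Q[i]-Q[(i+1)%4]).round(4) for i in range(4)],[np.degrees(np.arctan2(*(b-a)[1::-1])).round(2) for a,b in ((Q[0],Q[1]),(Q[3],Q[2]))])
print(r.tip_extent)
# depth check of heights
for u in [(433,265),(432,380),(433,150)]:
    u=np.array(u)/1.5625; q=ray(c,u); print(c['t'][2]+q[2]*d[int(u[1]),int(u[0])])
save('crop0',cv2.resize(p[125:295,190:365],(800,777))[:600])
```

```text
phone [[0.4787, 0.0221], [0.6179, 0.0223], [0.6208, -0.0451], [0.4785, -0.0453]] [ 0.549  -0.0115  0.0225] [np.float64(0.1392), np.float64(0.0675), np.float64(0.1424), np.float64(0.0674)] [np.float64(0.07), np.float64(0.06)]
stand [[0.4621, -0.0566], [0.639, -0.0581], [0.6431, -0.1615], [0.4596, -0.1617]] [ 0.551  -0.1095  0.0135] [np.float64(0.1768), np.float64(0.1035), np.float64(0.1835), np.float64(0.1051)] [np.float64(-0.48), np.float64(0.04)]
0.025
0.024818144191551372
0.015850926953742517
0.002812487716499834
```

View pics/crop0.png

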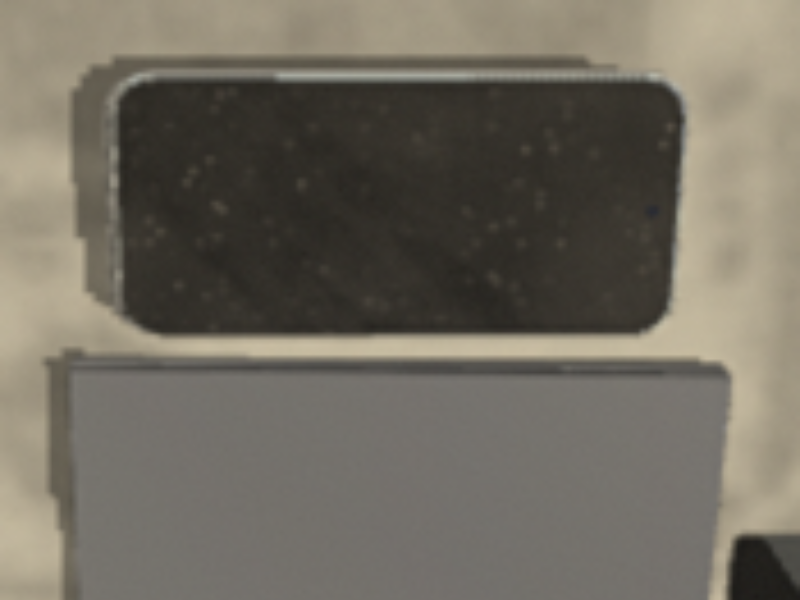

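Run:
```python
from h import *
q=[2**-.5,2**-.5,0,0]
command_gripper(.060)
r.reach([.549,.068,.08],q)
r.move_straight([.549,.068,.045],speed=.08)
hit=r.move_straight([.549,.068,.005],speed=.015,max_force=3)
s=r.read_state(); print(hit,s['eef_pos'],s['contact_force'],s['grip_width'],s['time_s'])
z=s['eef_pos'][2]
r.move_straight([.549,.068,z+.018],speed=.05)
p,d,c=grab('wrist'); save('w1',cv2.resize(p,(800,600)))
s=r.read_state(); print(s['eef_pos'],s['contact_force'],s['time_s'])
```

```text
False [0.54904189 0.06800191 0.00505091] [-0.30034306 -0.20840958  0.27124534] 0.060154887756068344 4.575
[0.54898241 0.06797333 0.02316146] [-0.56759301  0.59546042 -0.45086904] 5.1333
```

View pics/w1.png

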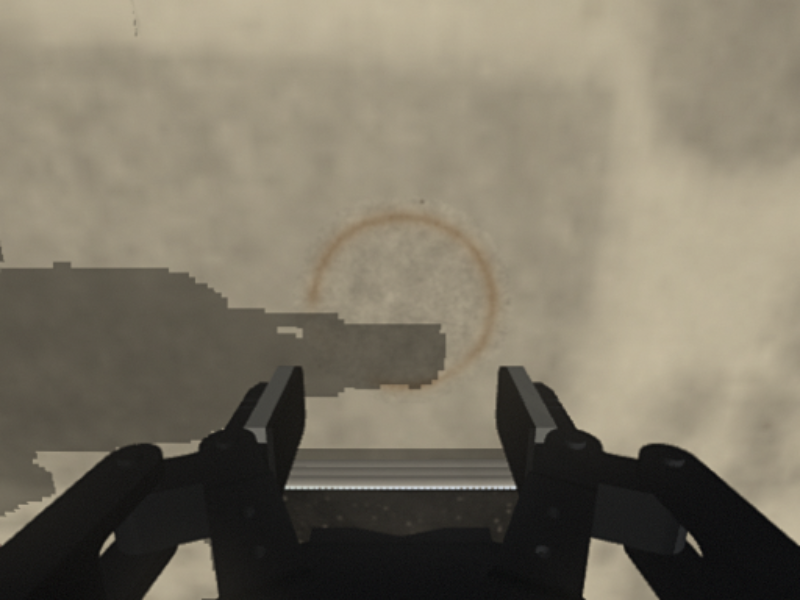

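The picture shows the fingertips just clear of the bench, with the phone edge near row 488 behind them. The bench was not reached, so I'll probe lower.

Run:
```python
from h import *
print(r.tip_extent)
r.move_straight([.549,.068,.006],speed=.05)
hit=r.move_straight([.549,.068,-.022],speed=.015,max_force=3)
s=r.read_state(); print(hit,s['eef_pos'],s['contact_force'],s['grip_width'],s['time_s'])
z=s['eef_pos'][2]
r.move_straight([.549,.068,z+.018],speed=.05)
s=r.read_state(); print(s['eef_pos'],s['contact_force'],s['time_s'])
p,d,c=grab('side'); save('s1',cv2.resize(p,(800,600)))
```

```text
0.025
True [ 0.54900018  0.06800324 -0.01183945] [-1.21116141 -0.16752915  6.11512228] 0.05991377334683282 6.7917
[0.5491132  0.06801709 0.00643072] [-0.45505947  0.46354221 -1.02726169] 7.3167
```

View pics/s1.png

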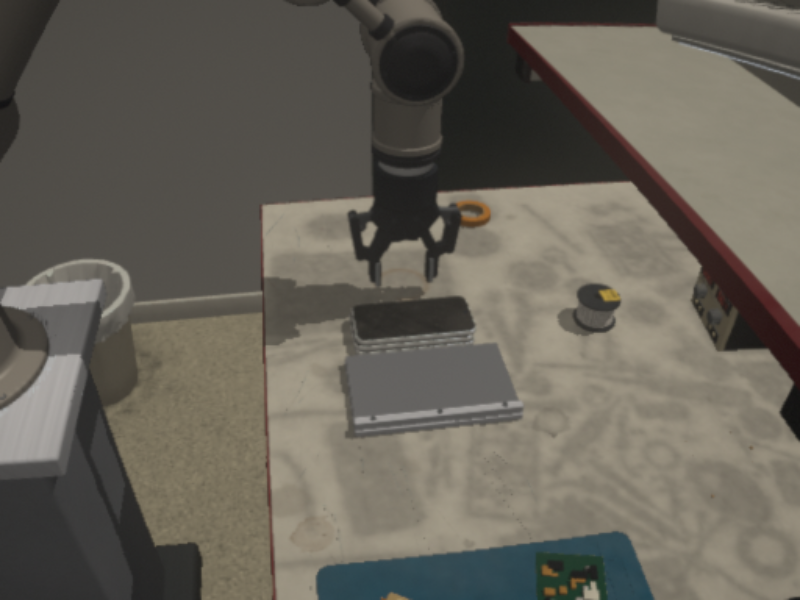

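The side picture shows the fingertips at about (375,281) and (432,278), behind the stack. The contact height doesn't agree with the stated tip extent, so I'll measure the fingertip height from depth.

Run:
```python
from h import *
s=r.read_state(); print(s['eef_pos'],s['contact_force'])
for n in ('side','scene'):
    p,d,c=grab(n)
    v,u=np.mgrid[0:384,0:512]; K=c['K']
    pts=cv2.undistortPoints(np.stack([u,v],-1).reshape(-1,1,2).astype(np.float64),K,np.array([c['k1'],0,0,0,0.])).reshape(-1,2)
    X=(np.c_[pts,np.ones(len(pts))]*d.reshape(-1,1))@c['R'].T+c['t']
    rgb=p.reshape(-1,3)
    m=(d.ravel()>0)&(abs(X[:,0]-.549)<.075)&(abs(X[:,1]-.068)<.03)&(X[:,2]<.09)
    for z in np.arange(-.005,.075,.005):
        k=m&(abs(X[:,2]-z)<.0025)
        if k.sum(): print(n,round(z,3),k.sum(),X[k].min(0)[:2].round(3),X[k].max(0)[:2].round(3),rgb[k].mean(0).round())
    k=m&(X[:,2]>.012)&(X[:,2]<.05); 
    for side in (0,1):
        kk=k&((X[:,0]>.549)==side); 
        if kk.sum(): print(n,'lowest z',np.sort(X[kk][:,2])[:8].round(4),'y',np.percentile(X[kk][:,1],[1,50,99]).round(4))
    if n=='side': save('s2',cv2.resize(p[140:240,200:320],(800,600)))
```

```text
[0.54891274 0.06800373 0.00615397] [-0.3521336  -0.06536042 -0.12547765]
side -0.005 22 [0.475 0.054] [0.619 0.093] [102.  97.  87.]
side 0.0 970 [0.474 0.038] [0.624 0.098] [106. 100.  89.]
side 0.005 1 [0.609 0.054] [0.609 0.054] [128. 122. 108.]
side 0.015 1 [0.513 0.07 ] [0.513 0.07 ] [96. 90. 79.]
side 0.02 15 [0.514 0.058] [0.584 0.08 ] [84. 79. 71.]
side 0.025 28 [0.508 0.054] [0.591 0.076] [68. 66. 61.]
side 0.03 33 [0.506 0.054] [0.593 0.078] [64. 62. 57.]
side 0.035 37 [0.506 0.055] [0.592 0.078] [63. 61. 57.]
side 0.04 39 [0.506 0.054] [0.592 0.075] [60. 58. 54.]
side 0.045 31 [0.506 0.054] [0.592 0.074] [60. 58. 54.]
side 0.05 37 [0.506 0.054] [0.591 0.075] [59. 57. 53.]
side 0.055 28 [0.506 0.055] [0.591 0.078] [57. 55. 52.]
side 0.06 31 [0.501 0.053] [0.601 0.062] [48. 46. 43.]
side 0.065 70 [0.488 0.051] [0.609 0.077] [45. 43. 40.]
side 0.07 121 [0.488 0.052] [0.612 0.079] [48. 46. 43.]
side lowest z [0.0159 0.0186 0.0186 0.0211 0.0214 0.0214 0.0235 0.0236] y [0.0542 0.0591 0.0739]
side lowest z [0.0175 0.0187 0.0195 0.02   0.0206 0.0208 0.0211 0.0216] y [0.0543 0.06  
[... 309 characters left out ...]
e 0.03 52 [0.503 0.056] [0.59  0.076] [59. 55. 50.]
scene 0.035 49 [0.502 0.054] [0.591 0.076] [63. 58. 53.]
scene 0.04 51 [0.503 0.055] [0.591 0.08 ] [64. 59. 54.]
scene 0.045 52 [0.502 0.056] [0.586 0.079] [66. 61. 56.]
scene 0.05 44 [0.502 0.055] [0.589 0.077] [57. 53. 49.]
scene 0.055 40 [0.502 0.054] [0.586 0.078] [56. 52. 48.]
scene 0.06 46 [0.492 0.053] [0.605 0.078] [53. 49. 45.]
scene 0.065 80 [0.485 0.051] [0.603 0.078] [54. 51. 46.]
scene 0.07 110 [0.485 0.052] [0.61  0.081] [42. 40. 37.]
scene lowest z [0.016  0.0168 0.0176 0.0178 0.0178 0.0181 0.0182 0.0188] y [0.0554 0.0606 0.0745]
scene lowest z [0.0161 0.0169 0.0172 0.0176 0.0177 0.018  0.0182 0.0185] y [0.0544 0.0631 0.0785]
```

View pics/s2.png

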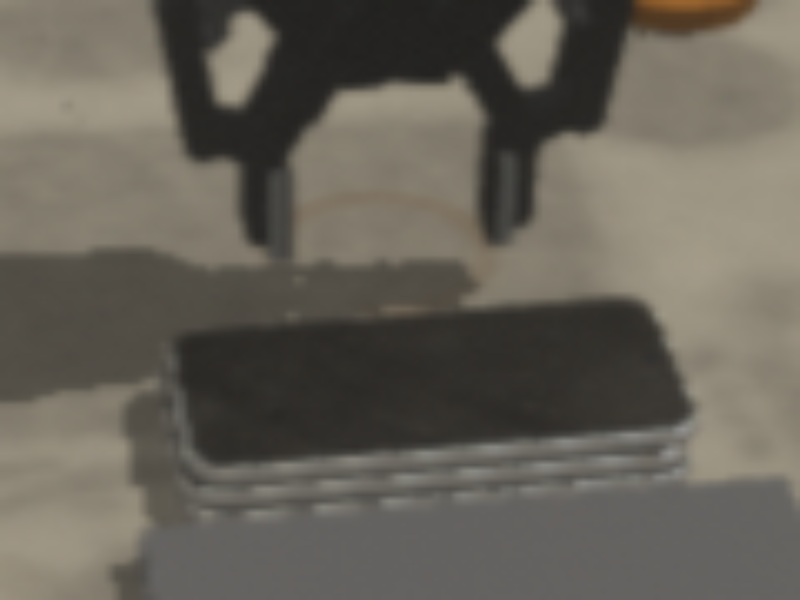

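Both cameras put the fingertips at about 18 mm, which agrees with the bench contact. The finger fronts are about 12 mm ahead of the TCP in y. Pushing now, stopping short of the goal.

Run:
```python
from h import *
r.move_straight([.549,.045,.0055],speed=.04)
r.move_straight([.549,-.050,.0055],speed=.035,max_force=8)
s=r.read_state(); print(s['eef_pos'],s['contact_force'],s['time_s'])
a,_,_=grab('side'); b,_,_=grab('scene')
save('push1',np.hstack([cv2.resize(a[160:290,190:360],(400,306)),cv2.resize(b[150:280,210:380],(400,306))]))
```

```text
[ 0.54902106 -0.0499341   0.00553391] [ 0.03945083 -0.57639484  0.07516082] 11.0583
```

View pics/push1.png

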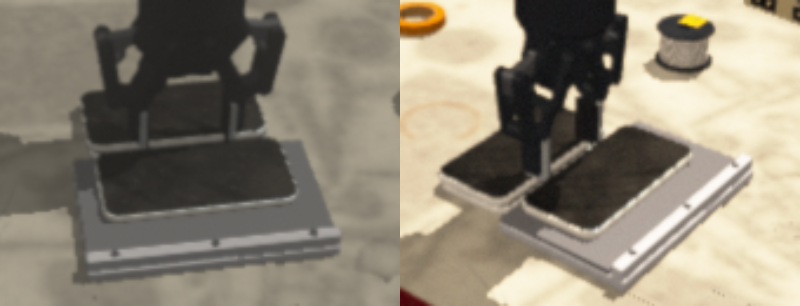

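The phone has slid squarely onto the pad with the stack undisturbed. It needs about 10 mm more, after which I'll back off, lift and look.

Run:
```python
from h import *
r.move_straight([.549,-.062,.0055],speed=.03,max_force=8)
r.move_straight([.549,-.055,.0055],speed=.03)
r.move_straight([.549,-.050,.08],speed=.08)
r.reach([.549,-.02,.225],[2**-.5,2**-.5,0,0])
p,d,c=grab('wrist'); save('end',cv2.resize(p,(800,600)))
import pickle; pickle.dump((p,d,c),open('end.pkl','wb'))
print(r.read_state()['time_s'])
```

```text
13.8667
```

View pics/end.png

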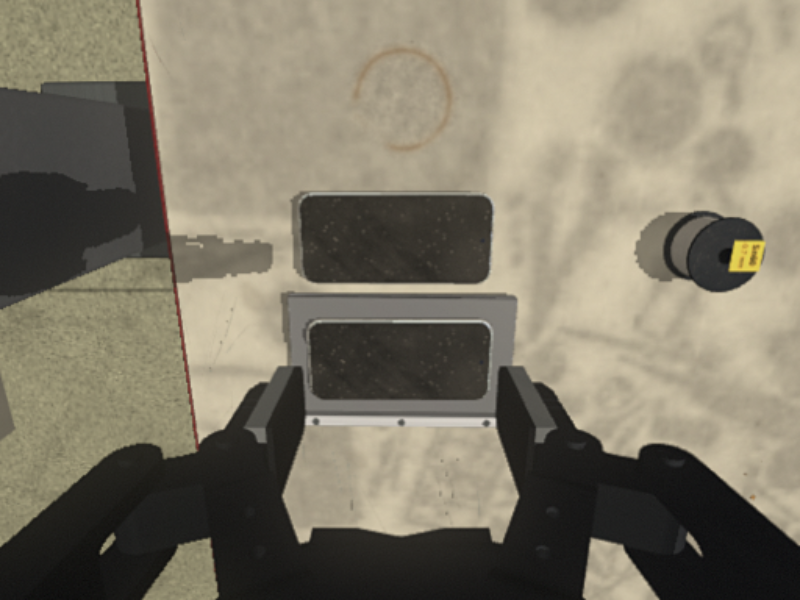

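The phone spans columns 304–494 and rows 318–401. The pad spans columns 288–515 and rows 296–413. So the phone is centred to within about 5 mm, flat and in line, and the lower two are still stacked. Handing in.

```bash
python3 -c "
from h import *
r.hold(.5); print(r.finish_job())"
```

```text
the job is handed in; nothing more can be done
None
```

The top phone was slid flat onto the stand's pad, about 5 mm or less off centre and in line by the last picture, with the other two still stacked; the job was handed in at about 14 s, and the judge's result was not reported back.

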